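# Close the heavy lid of the medicine carrier

### The job

The insulated medicine carrier on the counter stands open, with glass vials inside. Take its heavy lid down under control, never letting it fall or slam, then press on the push plate at the front of the lid until it has snapped home and keep pressing with about 20 N for two seconds so that the seal takes, never with more than 30 N on plate or lid. Then let go, with the lid fully shut and the bottle, jar and tape roll around the carrier left where they are.

Things in the scene. Friction and masses are not known exactly. Their poses are not given: they have to be found in the camera images.
- case: White insulated carrier, fixed to the counter, 165 mm (its x) x 300 mm (its y) x 115 mm high, walls 9 mm. Origin under its centre on the counter, z up; its front (-x side) faces the robot, turned by at most 0.35 rad. Vials stand inside, below the rim. Loop handles stick out 24 mm at both ends, 70 mm up.
- lid (a joint): Angle of the lid (rad): 0 fully shut, about 1.5 upright, 1.72 its backward stop. Axis along the case's +y through hinge_mid. It weighs 0.65 to 1.05 kg: a panel 165 mm (hinge to front edge) x 300 x 24 mm. It stays up only near upright (above 1.1 to 1.3); below that it falls unless carried, and comes to rest ajar on a spring catch at about 0.07.
- hinge_mid (a point): Middle of the hinge axis, fixed on the case: at its far (+x) upper edge, 82.5 mm behind the case's centre and 115 mm above the counter; axes as the case's.
- lid_bar (a point): Centre of the lid's round steel bar handle (12 mm thick, straight for 150 mm along the case's y), a hoop before the lid's free edge. Bar axis: 210 mm from the hinge along the lid, 12 mm above the plane of its underside (which holds the hinge axis); 39 mm clear between bar and lid; 127 mm above the counter when shut. Axes turn with the lid: -x hinge to bar, z out of its top.
- lid_front (a point): Point on the lid's top at mid y, 145 mm from the hinge, 24 mm above the underside; 139 mm above the counter when shut, 10 mm higher ajar. Axes turn with the lid. Over it a grey push plate, 36 x 100 mm (along y), stands 3 to 9 mm proud: unmeasured, differs each time, does not give. A roller catch holds the lid ajar; roughly 5 to 12 N down on the plate snaps it to 0, a hard stop.
- feed_bottle: Bystander: closed glass bottle, 64 mm across, 130 mm high, beside the case's right end (its -y side). Origin under its centre.
- pill_jar: Bystander: white jar, 48 mm across, 70 mm high, beside the case's left end. Origin under its centre.
- tape_roll: Bystander: roll of tape lying flat, 72 mm across, 19 mm high, in front of the case. Origin under its centre.

How it is judged:
By the outcome, as a careful person would: the job done as asked, in the order asked, and still so for the second after the job is handed in, with the robot touching nothing.
It also fails if it takes over 69 s, if anything falls off the work surface, if the arm or the gripper's body presses on something with over 40 N, if the wrist force passes 120 N, or if a joint passes its speed limit or range.

### The arm

A 6-joint arm with a two-finger parallel gripper is mounted at the origin on the work surface. World frame = base frame: x ahead of the robot, y to its left, z up, the work surface at z = 0. Lengths are in m, angles in rad, forces in N, time in s.
With the tool pointing down it reaches from about 0.3 to 0.875 m from the base axis. Payload 6.4 kg.
Tool frame: the origin (TCP) lies midway between the tips of the shut fingers; the grasp point (between the pads) lies 19 mm behind it (ctrl.pinch_z is the distance from the TCP to the grasp point, in m); z points along the fingers, y is the line along which they close (so a half turn about z gives the same grasp; the last joint's range is limited). The gripper opens to 85 mm and grips with 20 to 120 N. Pads are 22 mm wide; open, the fingers measure 114 mm over their backs; the gripper's body (76 mm by 85 mm) begins 54 mm behind the grasp point. The pads swing forward as they close: fully open they stand 13 mm farther back than shut.
Start: joints at [-1.539, 0.181, 1.607, -0, 1.354, -0.206], TCP at [0.135, -0.559, 0.231] pointing down, gripper open.
Joint ranges: [-2.99, 2.99], [-0.89, 2.07], [0.3, 2.58], [-1.14, 4.28], [0, 2.63], [-3.12, 3.12]. Speed limits (rad/s): [2.57, 2.57, 3.01, 3.14, 3.14, 3.14].

### API

Orientations are given as a unit quaternion [w, x, y, z].
In Python, from bench import ctrl gives the robot as it stands.
- The arm moves only by the tool apply_moves, never from a script. Its argument "moves" is a list of rows, each an object with "jaw": the opening, from 0 (shut) to 1 (fully open); "offset": the shift along the tool's x, y, z in mm, a list of three; "rot": the turn, a rotation vector about the tool's x, y, z in degrees, a list of three. In form: [{"jaw": jaw, "offset": [dx, dy, dz], "rot": [ax, ay, az]}, ...]. A call has exactly 5 rows; each row shifts and turns the commanded pose from where the row before left it, along the tool's axes as they then stand; what a row does not reach is not made up. A row lasts 1/8 s, in which the tool goes at most 62.5 mm and 10.7 degrees, less where a joint would pass 70% of its speed; a pose out of reach is approached as far as the arm can. A call is refused whole if a number of a shift passes 62.5 or a number of a turn 10.7, either way. A call with a gripper value outside its range is refused whole. The fingers move at their own pace and stop on an object; the grip force is fixed at half the most. Time passes only in rows, so rows that do not move let the fingers close, or fill a call up. It gives the time, the measured TCP pose, the force, the opening and the grip force at its end, in the units of the state.
- ctrl.get_obs(): the state, without advancing time (a new reading comes with each control period).
- ctrl.camera(name): name is "scene" or "top" or "wrist"; returns (picture, depth): 384x512x3 uint8, red, green, blue; 384x512 float32, m along the optical axis (not along the pixel's ray), 0 where there is no reading.
- ctrl.camera_params(name): a dict with "K" (3x3 intrinsics, pixels), "cam_to_world" (4x4, takes a point from camera to world coordinates); the wrist camera has in their place "mount" (4x4, takes a point from camera to tool coordinates, whose origin is the TCP and whose axes are the flange's). Camera axes: x right, y down, z forward; pixel columns grow to the right and rows downward; lengths in m; the calibration is good to about 2 mm. A picture is of the moment at which its call begins: read the wrist's pose just before it. camera_params takes no time and is no camera call.
- ctrl.hand_in(): hands the job in; it is judged then, once.
Trained networks look in the newest picture that a camera, given by its name, has taken for a name from the list of things; names that differ only in an ending like _2 or _b are one class to them, and where a whole thing is asked for, a point or a joint stands for the part that bears it (a point fixed in the world has none). Each returns a list of dicts, best first, with "score" (0 to 1); they miss things now and then, are a little off and sometimes report something else, mostly with a low value. They report only what shows in the picture. A call takes as long as a camera call.
- ctrl.outline_of(camera, target): "region" (384x512 bool, what is visible of it) and "position" ([column, row] in pixels, amid what is visible of it).
The state is a dict: "time_s": time; "q": joint angles; "dq": joint speeds; "joint_efforts": joint torques, N m; "eef_pos": TCP position; "eef_rot": TCP orientation; "wrist_force": force on the tool from outside, world axes, zero at the start; "torque": the same for the moment, N m; "opening": opening from 0.0 (shut) to 1.0 (fully open); "grasp_force": force on a finger pad.
Only numpy, scipy, OpenCV 4.12 (cv2) and the standard library are available. Lean on these libraries where they do the work, as an engineer would, in place of code of your own. Each camera call takes 0.05 s, during which the arm holds its last target. There are 200 camera calls.

## Working session

There is one attempt and no reset: what is moved stays moved. The work goes in short steps, Python scripts to look and compute and a tool call to move; the robot and the scene stay as the last step left them, time stands still between calls to the robot, and variables do not carry over. Pictures are saved under pics/ and viewed, at most 10 in all, crops included, and the job is handed in when it is done.

Besides the shell and the picture viewer there is one more tool, called after ">>>" as name([rows], argument=value, ...), one row to a line, values as JSON. apply_moves: Moves the arm, as the interface text tells. Its arguments: {"type":"object","properties":{"moves":{"type":"array"}},"required":["moves"]}

```bash
mkdir -p pics; ls; cat > h.py <<'E'
import numpy as np, cv2
from bench import ctrl
from scipy.spatial.transform import Rotation as R
def world(cam,depth,mask):
    P=ctrl.camera_params(cam);K=P["K"];T=np.array(P["cam_to_world"])
    v,u=np.nonzero(mask&(depth>0));z=depth[v,u]
    p=np.stack([(u-K[0][2])/K[0][0]*z,(v-K[1][2])/K[1][1]*z,z],1)
    return p@T[:3,:3].T+T[:3,3]
E
python3 - <<'E'
from h import *
for c in ["scene","top"]:
    im,d=ctrl.camera(c); cv2.imwrite(f"pics/{c}0.png",im[:,:,::-1]); np.save(f"{c}0.npy",d)
    for n in ["case","lid","lid_bar","feed_bottle","pill_jar","tape_roll"]:
        for r in ctrl.outline_of(c,n)[:1]:
            p=world(c,d,r["region"]);
            np.save(f"{c}_{n}.npy",p)
            print(c,n,round(r["score"],2),r["position"],len(p),np.percentile(p,[3,50,97],axis=0).round(3).tolist() if len(p) else 0)
print(ctrl.get_obs())
E
```

```text
pics
scene case 0.68 [226.5, 234.6] 9748 [[0.452, -0.25, 0.007], [0.604, -0.109, 0.151], [0.679, 0.055, 0.329]]
scene lid 0.39 [236.9, 246.9] 5231 [[0.59, -0.252, 0.134], [0.635, -0.124, 0.257], [0.683, 0.013, 0.33]]
scene lid_bar 0.77 [236.4, 244.9] 5269 [[0.591, -0.251, 0.134], [0.635, -0.123, 0.258], [0.682, 0.014, 0.33]]
scene feed_bottle 0.57 [134.6, 283.6] 734 [[0.456, -0.349, 0.013], [0.483, -0.319, 0.089], [0.5, -0.293, 0.131]]
scene pill_jar 0.68 [277.7, 175.9] 357 [[0.542, 0.115, 0.002], [0.566, 0.13, 0.064], [0.584, 0.154, 0.072]]
scene tape_roll 0.59 [189.6, 199.2] 299 [[0.38, -0.098, -0.001], [0.401, -0.061, 0.018], [0.434, -0.034, 0.021]]
top case 0.82 [329.5, 170.6] 14283 [[0.459, -0.244, 0.007], [0.585, -0.105, 0.084], [0.657, 0.046, 0.328]]
top lid 0.7 [349.1, 139.9] 4203 [[0.58, -0.242, 0.141], [0.618, -0.109, 0.277], [0.662, 0.019, 0.33]]
top lid_bar 0.91 [349.6, 140.9] 4039 [[0.581, -0.241, 0.148], [0.618, -0.107, 0.277], [0.661, 0.018, 0.33]]
top feed_bottle 0.93 [415.8, 225.0] 920 [[0.437, -0.336, 0.008], [0.465, -0.307, 0.087], [0.494, -0.291, 0.13]]
top pill_j
[... 218 characters left out ...]
.7, 'q': array([-1.53930614e+00,  1.80771134e-01,  1.60698509e+00,  5.18503847e-05,
        1.35380685e+00, -2.06337924e-01]), 'dq': array([-6.85814113e-04, -1.50968905e-03, -9.97613678e-04, -1.01146094e-05,
        6.68855863e-04, -9.48740911e-04]), 'joint_efforts': array([ 1.35407747e-03, -4.44717908e+01, -3.51617682e+01, -1.54789263e-04,
        6.25156281e-04, -5.54457387e-06]), 'eef_pos': array([ 0.13547831, -0.55883752,  0.23131192]), 'eef_rot': array([1.69464886e-05, 9.92938713e-01, 1.18628462e-01, 2.39290743e-05]), 'wrist_force': array([ 0.12548991, -0.17598048, -0.33662613]), 'torque': array([ 0.0461657 ,  0.02288305, -0.0481257 ]), 'grasp_force': 0.0, 'opening': 1.0010234533962592}
```

```bash
python3 - <<'E'
from h import *
a=cv2.imread("pics/scene0.png");b=cv2.imread("pics/top0.png")
cv2.imwrite("pics/both.png",cv2.resize(np.vstack([a[100:384],b[60:344]]),(532,592)))
bs=[]
for c in ["scene","top"]:
    p=np.vstack([np.load(f"{c}_lid.npy"),np.load(f"{c}_case.npy")])
    # bar: highest points
    t=p[p[:,2]>0.15]
    bar=t[t[:,2]>0.31]
    print(c,"zmax",np.sort(t[:,2])[-5:].round(4), "n",len(bar), "bar mean",bar.mean(0).round(4),bar.min(0).round(3),bar.max(0).round(3))
    # lid panel plane
    q=t[(t[:,2]<0.27)]
    for _ in range(6):
        m=q.mean(0);u,s,vt=np.linalg.svd(q-m,full_matrices=False);n=vt[2];r=(q-m)@n
        q=q[abs(r)<max(2*np.median(abs(r)),0.002)]
    n=n*np.sign(n[0]); print(" plane n",n.round(4),"pt",m.round(4),"yaw",np.arctan2(n[1],n[0]).round(4),"tilt",np.arcsin(n[2]).round(4),len(q))
    # bar direction fit
    m2=bar.mean(0);vt=np.linalg.svd(bar-m2)[2][0] if len(bar)<3000 else np.linalg.svd(bar-m2,full_matrices=False)[2][0]
    print(" bar dir",vt.round(3))
    # case rim
    p=np.load(f"{c}_case.npy");rim=p[(abs(p[:,2]-0.115)<0.004)]
    rim2=rim[:,:2].astype(np.float32); print(" rim",len(rim),cv2.minAreaRect(rim2))
E
```

```text
scene zmax [0.3334 0.3337 0.3337 0.334  0.334 ] n 998 bar mean [ 0.6221 -0.1145  0.3283] [ 0.594 -0.19   0.31 ] [ 0.649 -0.036  0.334]
 plane n [ 0.9525 -0.275   0.1306] pt [ 0.6444 -0.1254  0.2086] yaw -0.281 tilt 0.1309 4502
 bar dir [-0.276 -0.961  0.001]
 rim 680 ((0.5639359951019287, -0.09504231810569763), (0.3001876771450043, 0.18896982073783875), 73.8580551147461)
top zmax [0.3322 0.3323 0.3323 0.3324 0.3324] n 1390 bar mean [ 0.6174 -0.1116  0.3282] [ 0.592 -0.189  0.312] [ 0.643 -0.035  0.332]
 plane n [ 0.9552 -0.2751  0.109 ] pt [ 0.616  -0.1119  0.2187] yaw -0.2804 tilt 0.1092 2584
 bar dir [-0.277 -0.961  0.002]
 rim 1517 ((0.5506663918495178, -0.09334194660186768), (0.30161088705062866, 0.16709361970424652), 73.76073455810547)
```

View pics/both.png

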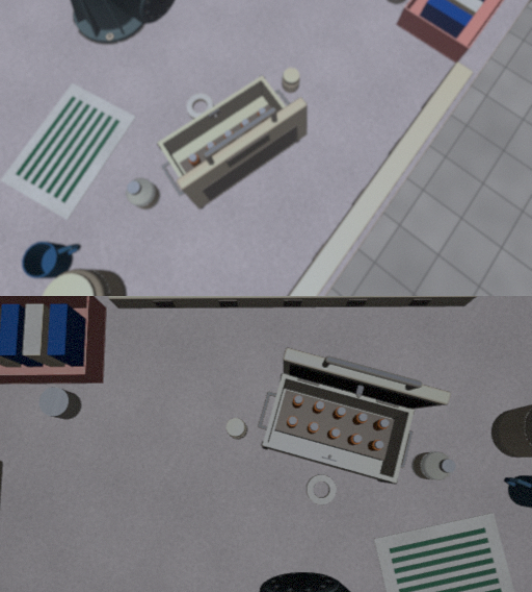

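The picture shows the lid upright (scene crop: bar around (235,150), top crop: bar around (375,372)). The bottle is right, the jar left and the tape in front. The fits agree: case yaw −0.281, hinge about (0.630, −0.116, 0.115), lid about 1.45 rad, bar about (0.620, −0.113, 0.325). First I turn the tool y onto the case x and lift.

>>> apply_moves([
  {"jaw":1,"offset":[0,0,-25],"rot":[0,0,-10]},
  {"jaw":1,"offset":[0,0,-30],"rot":[0,0,-10]},
  {"jaw":1,"offset":[0,0,-30],"rot":[0,0,-10]},
  {"jaw":1,"offset":[0,0,-30],"rot":[0,0,-10]},
  {"jaw":1,"offset":[0,0,-30],"rot":[0,0,-10]},
])

```text
time_s: 1.32
eef_pos: [0.1355, -0.5587, 0.3773]
eef_rot: [0.0, 0.848, 0.53, -0.0]
wrist_force: [0.2, -0.5, 0.4]
opening: 1.002
grasp_force: 0.0
```

>>> apply_moves([
  {"jaw":1,"offset":[0,0,-10],"rot":[0,0,-10.3]},
  {"jaw":1,"offset":[45,27,0],"rot":[0,0,0]},
  {"jaw":1,"offset":[45,27,0],"rot":[0,0,0]},
  {"jaw":1,"offset":[45,27,0],"rot":[0,0,0]},
  {"jaw":1,"offset":[45,27,0],"rot":[0,0,0]},
])

```text
time_s: 1.95
eef_pos: [0.2901, -0.4145, 0.3864]
eef_rot: [0.0, 0.799, 0.601, -0.0]
wrist_force: [0.6, -0.3, -0.2]
opening: 0.999
grasp_force: 0.0
```

>>> apply_moves([
  {"jaw":1,"offset":[45,27,0],"rot":[0,0,0]},
  {"jaw":1,"offset":[45,27,0],"rot":[0,0,0]},
  {"jaw":1,"offset":[45,27,0],"rot":[0,0,0]},
  {"jaw":1,"offset":[45,27,0],"rot":[0,0,0]},
  {"jaw":1,"offset":[45,27,0],"rot":[0,0,0]},
])

```text
time_s: 2.58
eef_pos: [0.4822, -0.2356, 0.3865]
eef_rot: [0.0, 0.799, 0.601, 0.0]
wrist_force: [0.2, -1.4, 0.8]
opening: 0.995
grasp_force: 0.0
```

```bash
cat >> h.py <<'E'
C=np.array([np.cos(-.281),np.sin(-.281),0]);H=np.array([.630,-.116,.115])
def delta(target,yaw_y=-.281):
    o=ctrl.get_obs();q=o["eef_rot"];Rt=R.from_quat([q[1],q[2],q[3],q[0]]).as_matrix()
    y=np.array([np.cos(yaw_y),np.sin(yaw_y),0]);z=np.array([0,0,-1.]);Rd=np.stack([np.cross(y,z),y,z],1)
    rv=np.degrees(R.from_matrix(Rt.T@Rd).as_rotvec())
    print("t",o["time_s"],"pos",o["eef_pos"].round(4),"f",o["wrist_force"].round(1),"open",round(o["opening"],2),"tool d mm",(1000*Rt.T@(target-o["eef_pos"])).round(1),"rot",rv.round(2))
    return o,Rt
E
python3 - <<'E'
from h import *
delta(np.array([.620,-.113,.306]))
E
```

```text
t 2.575 pos [ 0.4822 -0.2356  0.3865] f [ 0.2 -1.4  0.8] open 1.0 tool d mm [156.   98.4  80.5] rot [0.03 0.02 0.02]
```

>>> apply_moves([
  {"jaw":1,"offset":[40,26,0],"rot":[0,0,0]},
  {"jaw":1,"offset":[40,26,0],"rot":[0,0,0]},
  {"jaw":1,"offset":[40,26,0],"rot":[0,0,0]},
  {"jaw":1,"offset":[33,18,0],"rot":[0,0,0]},
  {"jaw":1,"offset":[0,0,0],"rot":[0,0,0]},
])

```text
time_s: 3.2
eef_pos: [0.6168, -0.1144, 0.3856]
eef_rot: [-0.0, 0.798, 0.603, -0.0]
wrist_force: [-0.5, -0.5, -0.2]
opening: 1.0
grasp_force: 0.0
```

```bash
python3 - <<'E'
from h import *
o,Rt=delta(np.array([.620,-.113,.306]))
im,d=ctrl.camera("wrist");cv2.imwrite("pics/w1.png",im[:,:,::-1])
P=ctrl.camera_params("wrist");K=np.array(P["K"]);M=np.array(P["mount"]);print(M.round(3).tolist())
v,u=np.nonzero(d>0);z=d[v,u];p=np.stack([(u-K[0,2])/K[0,0]*z,(v-K[1,2])/K[1,1]*z,z],1)
p=(p@M[:3,:3].T+M[:3,3])@Rt.T+o["eef_pos"]
b=p[(p[:,2]>.31)&(p[:,2]<.34)&(np.abs((p-[.62,-.113,.32])@C)<.06)]
r=b-H
print(len(b),b.min(0),b.max(0)); 
if len(b):
    c=r@C; print("bar case-x rel hinge",np.percentile(c,[2,50,98]).round(4),"top z",np.percentile(b[:,2],98))
    m=np.linalg.svd(b-b.mean(0),full_matrices=False)[2][0];print("dir",m)
E
```

```text
t 3.2 pos [ 0.6168 -0.1144  0.3856] f [-0.5 -0.5 -0.2] open 1.0 tool d mm [ 2.2  2.8 79.6] rot [-0.05 -0.03  0.23]
[[0.0, -0.956, -0.294, 0.074], [1.0, 0.0, -0.0, -0.0], [0.0, -0.294, 0.956, -0.142], [0.0, 0.0, 0.0, 1.0]]
3197 [ 0.59345247 -0.18821252  0.31080846] [ 0.64791964 -0.03481587  0.33224995]
bar case-x rel hinge [-0.0167 -0.0109 -0.0051] top z 0.33141673942995037
dir [-0.27478431 -0.96149817  0.00385397]
```

View pics/w1.png

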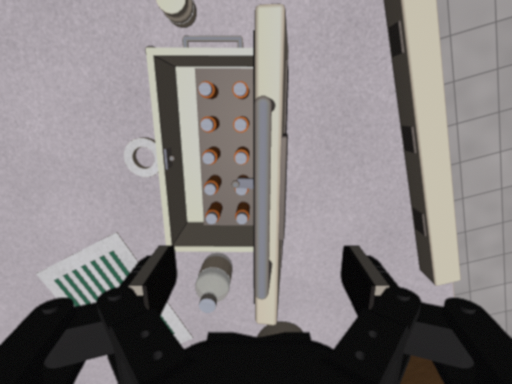

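The wrist view shows the bar along column 262, rows 100–295, between the open fingers, about 2 mm off centre. I descend and grip.

>>> apply_moves([
  {"jaw":1,"offset":[0,2,25],"rot":[0,0,0]},
  {"jaw":1,"offset":[0,0,25],"rot":[0,0,0]},
  {"jaw":1,"offset":[0,0,19],"rot":[0,0,0]},
  {"jaw":1,"offset":[0,0,10],"rot":[0,0,0]},
  {"jaw":0.4,"offset":[0,0,0],"rot":[0,0,0]},
])

```text
time_s: 3.88
eef_pos: [0.6173, -0.1174, 0.3069]
eef_rot: [-0.0, 0.799, 0.601, -0.0]
wrist_force: [-0.5, 0.2, 0.8]
opening: 0.817
grasp_force: 0.0
```

>>> apply_moves([
  {"jaw":0.3,"offset":[0,0,0],"rot":[0,0,0]},
  {"jaw":0.2,"offset":[0,0,0],"rot":[0,0,0]},
  {"jaw":0.12,"offset":[0,0,0],"rot":[0,0,0]},
  {"jaw":0.12,"offset":[0,0,0],"rot":[0,0,0]},
  {"jaw":0.12,"offset":[0,0,0],"rot":[0,0,0]},
])

```text
time_s: 4.5
eef_pos: [0.6179, -0.1171, 0.308]
eef_rot: [0.0, 0.799, 0.601, 0.0]
wrist_force: [0.1, 0.3, 3.9]
opening: 0.127
grasp_force: 28.3
```

```bash
python3 - <<'E'
import numpy as np
p=np.linspace(1.517,.127,41);x=-210.34*np.cos(p);z=210.34*np.sin(p)
for i in range(8): print([(round(a,1),round(b,1)) for a,b in zip(np.diff(x)[5*i:5*i+5],-np.diff(z)[5*i:5*i+5])], "end x %.1f z %.1f tcp z %.4f"%(x[5*i+5],z[5*i+5],(z[5*i+5]+96.5)/1e3))
E
```

```text
[(np.float64(-7.3), np.float64(0.5)), (np.float64(-7.3), np.float64(0.8)), (np.float64(-7.2), np.float64(1.0)), (np.float64(-7.2), np.float64(1.3)), (np.float64(-7.1), np.float64(1.5))] end x -47.5 z 204.9 tcp z 0.3014
[(np.float64(-7.1), np.float64(1.8)), (np.float64(-7.0), np.float64(2.0)), (np.float64(-7.0), np.float64(2.3)), (np.float64(-6.9), np.float64(2.5)), (np.float64(-6.8), np.float64(2.7))] end x -82.2 z 193.6 tcp z 0.2901
[(np.float64(-6.7), np.float64(3.0)), (np.float64(-6.6), np.float64(3.2)), (np.float64(-6.5), np.float64(3.4)), (np.float64(-6.3), np.float64(3.7)), (np.float64(-6.2), np.float64(3.9))] end x -114.4 z 176.5 tcp z 0.2730
[(np.float64(-6.1), np.float64(4.1)), (np.float64(-5.9), np.float64(4.3)), (np.float64(-5.8), np.float64(4.5)), (np.float64(-5.6), np.float64(4.7)), (np.float64(-5.4), np.float64(4.9))] end x -143.2 z 154.1 tcp z 0.2506
[(np.float64(-5.3), np.float64(5.1)), (np.float64(-5.1), np.float64(5.2)), (np.float64(-4.9), np.float64(5.4)), (np.float64(-4.7), np.float64(5.6)), (np.float64(-4.5), np.float64(5.7))] end x -167.7 z 127.0 tcp z 0.2235
[(np.float64(-4.3), np.float64(5.9)), (np.float64(-4.1), np.float64(6.0)), (np.float64(-3.9), np.float64(6.2)), (np.float64(-3.7), np.float64(6.3)), (np.float64(-3.5), np.float64(6.4))] end x -187.1 z 96.1 tcp z 0.1926
[(np.float64(-3.2), np.float64(6.6)), (np.float64(-3.0), np.float64(6.7)), (np.float64(-2.8), np.float64(6.8)), (np.float64(-2.5), np.float64(6.9)), (np.float64(-2.3), np.float64(6.9))] end x -200.9 z 62.3 tcp z 0.1588
[(np.float64(-2.0), np.float64(7.0)), (np.float64(-1.8), np.float64(7.1)), (np.float64(-1.6), np.float64(7.1)), (np.float64(-1.3), np.float64(7.2)), (np.float64(-1.1), np.float64(7.2))] end x -208.6 z 26.6 tcp z 0.1231
```

>>> apply_moves([
  {"jaw":0.1,"offset":[0,-7.3,0.5],"rot":[0,0,0]},
  {"jaw":0.1,"offset":[0,-7.3,0.8],"rot":[0,0,0]},
  {"jaw":0.1,"offset":[0,-7.2,1.0],"rot":[0,0,0]},
  {"jaw":0.1,"offset":[0,-7.2,1.3],"rot":[0,0,0]},
  {"jaw":0.1,"offset":[0,-7.1,1.5],"rot":[0,0,0]},
])

```text
time_s: 5.12
eef_pos: [0.5828, -0.107, 0.303]
eef_rot: [0.001, 0.799, 0.601, 0.001]
wrist_force: [2.2, -0.2, 4.9]
opening: 0.115
grasp_force: 58.9
```

>>> apply_moves([
  {"jaw":0.1,"offset":[0,-7.1,1.8],"rot":[0,0,0]},
  {"jaw":0.1,"offset":[0,-7.0,2.0],"rot":[0,0,0]},
  {"jaw":0.1,"offset":[0,-7.0,2.3],"rot":[0,0,0]},
  {"jaw":0.1,"offset":[0,-6.9,2.5],"rot":[0,0,0]},
  {"jaw":0.1,"offset":[0,-6.8,2.7],"rot":[0,0,0]},
])

```text
time_s: 5.75
eef_pos: [0.5491, -0.0973, 0.2902]
eef_rot: [-0.0, 0.799, 0.601, -0.0]
wrist_force: [2.5, -0.9, -0.4]
opening: 0.115
grasp_force: 61.2
```

>>> apply_moves([
  {"jaw":0.1,"offset":[0,-6.7,3.0],"rot":[0,0,0]},
  {"jaw":0.1,"offset":[0,-6.6,3.2],"rot":[0,0,0]},
  {"jaw":0.1,"offset":[0,-6.5,3.4],"rot":[0,0,0]},
  {"jaw":0.1,"offset":[0,-6.3,3.7],"rot":[0,0,0]},
  {"jaw":0.1,"offset":[0,-6.2,3.9],"rot":[0,0,0]},
])

```text
time_s: 6.38
eef_pos: [0.5182, -0.0884, 0.2736]
eef_rot: [0.0, 0.799, 0.601, 0.0]
wrist_force: [0.2, 0.1, 1.8]
opening: 0.116
grasp_force: 60.0
```

>>> apply_moves([
  {"jaw":0.1,"offset":[0,-6.1,4.1],"rot":[0,0,0]},
  {"jaw":0.1,"offset":[0,-5.9,4.3],"rot":[0,0,0]},
  {"jaw":0.1,"offset":[0,-5.8,4.5],"rot":[0,0,0]},
  {"jaw":0.1,"offset":[0,-5.6,4.7],"rot":[0,0,0]},
  {"jaw":0.1,"offset":[0,-5.4,4.9],"rot":[0,0,0]},
])

```text
time_s: 7.0
eef_pos: [0.4906, -0.0804, 0.2506]
eef_rot: [0.0, 0.799, 0.601, 0.0]
wrist_force: [0.9, -0.3, 0.5]
opening: 0.115
grasp_force: 60.0
```

```bash
python3 - <<'E'
from h import *
x,z=-.1432,.1541
o,_=delta(H+C*x+np.array([0,0,z-.0185]))
r=o["eef_pos"]-H; print("bar rel hinge",r@C, r[2]+.0185, np.hypot(r@C,r[2]+.0185))
E
```

```text
t 7.0 pos [ 0.4906 -0.0804  0.2506] f [ 0.9 -0.3  0.5] open 0.11 tool d mm [ 4.5  0.6 -0. ] rot [ 0.01 -0.    0.02]
bar rel hinge -0.14383766897152378 0.1540582064178502 0.2107681332171602
```

>>> apply_moves([
  {"jaw":0.1,"offset":[0,-5.3,5.1],"rot":[0,0,0]},
  {"jaw":0.1,"offset":[0,-5.1,5.2],"rot":[0,0,0]},
  {"jaw":0.1,"offset":[0,-4.9,5.4],"rot":[0,0,0]},
  {"jaw":0.1,"offset":[0,-4.7,5.6],"rot":[0,0,0]},
  {"jaw":0.1,"offset":[0,-4.5,5.7],"rot":[0,0,0]},
])

```text
time_s: 7.62
eef_pos: [0.4671, -0.0737, 0.2237]
eef_rot: [0.0, 0.799, 0.601, 0.0]
wrist_force: [0.7, -0.4, -0.5]
opening: 0.113
grasp_force: 58.6
```

>>> apply_moves([
  {"jaw":0.1,"offset":[0,-4.3,5.9],"rot":[0,0,0]},
  {"jaw":0.1,"offset":[0,-4.1,6.0],"rot":[0,0,0]},
  {"jaw":0.1,"offset":[0,-3.9,6.2],"rot":[0,0,0]},
  {"jaw":0.1,"offset":[0,-3.7,6.3],"rot":[0,0,0]},
  {"jaw":0.1,"offset":[0,-3.5,6.4],"rot":[0,0,0]},
])

```text
time_s: 8.25
eef_pos: [0.4486, -0.0684, 0.193]
eef_rot: [0.0, 0.799, 0.601, 0.0]
wrist_force: [3.0, 0.6, -1.6]
opening: 0.118
grasp_force: 58.4
```

>>> apply_moves([
  {"jaw":0.1,"offset":[0,-3.2,6.6],"rot":[0,0,0]},
  {"jaw":0.1,"offset":[0,-3.0,6.7],"rot":[0,0,0]},
  {"jaw":0.1,"offset":[0,-2.8,6.8],"rot":[0,0,0]},
  {"jaw":0.1,"offset":[0,-2.5,6.9],"rot":[0,0,0]},
  {"jaw":0.1,"offset":[0,-2.3,6.9],"rot":[0,0,0]},
])

```text
time_s: 8.88
eef_pos: [0.4358, -0.0647, 0.1594]
eef_rot: [0.001, 0.799, 0.601, 0.001]
wrist_force: [6.5, -0.9, -2.2]
opening: 0.113
grasp_force: 57.5
```

```bash
python3 - <<'E'
from h import *
o,_=delta(H+C*-.2086+np.array([0,0,.0266-.0185]))
im,d=ctrl.camera("scene");cv2.imwrite("pics/s2.png",cv2.resize(im[120:320,100:360,::-1],(780,600)))
E
```

```text
t 8.875 pos [ 0.4358 -0.0647  0.1594] f [ 6.5 -0.9 -2.2] open 0.11 tool d mm [ 4.6 -7.9 36.2] rot [ 0.11 -0.    0.02]
```

View pics/s2.png

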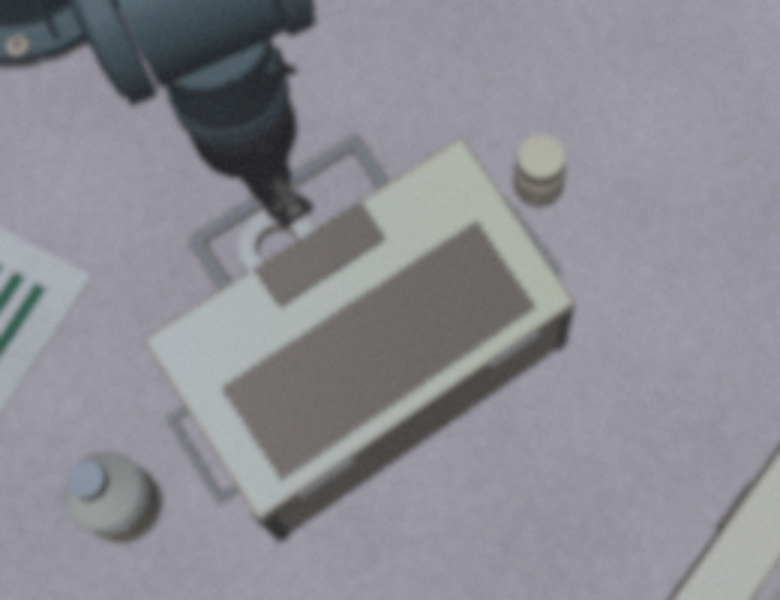

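The view shows the lid nearly down, still held at the bar (crop (290,205)); jar, bottle and tape are untouched. I continue more gently.

>>> apply_moves([
  {"jaw":0.1,"offset":[0,-1.5,6.0],"rot":[0,0,0]},
  {"jaw":0.1,"offset":[0,-1.2,6.0],"rot":[0,0,0]},
  {"jaw":0.1,"offset":[0,-1.0,5.0],"rot":[0,0,0]},
  {"jaw":0.1,"offset":[0,-0.8,4.0],"rot":[0,0,0]},
  {"jaw":0.1,"offset":[0,-0.6,3.0],"rot":[0,0,0]},
])

```text
time_s: 9.55
eef_pos: [0.4305, -0.0632, 0.1353]
eef_rot: [0.0, 0.799, 0.601, 0.0]
wrist_force: [6.5, -0.9, -3.3]
opening: 0.111
grasp_force: 56.6
```

>>> apply_moves([
  {"jaw":0.1,"offset":[0,-0.4,2.0],"rot":[0,0,0]},
  {"jaw":0.1,"offset":[0,-0.3,2.0],"rot":[0,0,0]},
  {"jaw":0.1,"offset":[0,-0.2,1.5],"rot":[0,0,0]},
  {"jaw":0.1,"offset":[0,-0.2,1.5],"rot":[0,0,0]},
  {"jaw":0.1,"offset":[0,0,0],"rot":[0,0,0]},
])

```text
time_s: 10.18
eef_pos: [0.4296, -0.0629, 0.1285]
eef_rot: [0.0, 0.799, 0.601, 0.0]
wrist_force: [5.9, -0.8, -2.0]
opening: 0.116
grasp_force: 56.7
```

```bash
python3 - <<'E'
from h import *
o,_=delta(H+C*-.2086+np.array([0,0,.0266-.0185]))
E
```

```text
t 10.175 pos [ 0.4296 -0.0629  0.1285] f [ 5.9 -0.8 -2. ] open 0.12 tool d mm [ 4.5 -1.3  5.4] rot [0.04 0.   0.02]
```

>>> apply_moves([
  {"jaw":0.1,"offset":[0,0,1],"rot":[0,0,0]},
  {"jaw":0.1,"offset":[0,0,1],"rot":[0,0,0]},
  {"jaw":0.1,"offset":[0,0,1],"rot":[0,0,0]},
  {"jaw":0.1,"offset":[0,0,0.5],"rot":[0,0,0]},
  {"jaw":0.1,"offset":[0,0,0],"rot":[0,0,0]},
])

```text
time_s: 10.8
eef_pos: [0.4293, -0.0628, 0.1252]
eef_rot: [0.0, 0.799, 0.601, -0.0]
wrist_force: [3.1, 0.9, 4.4]
opening: 0.118
grasp_force: 57.3
```

```bash
python3 - <<'E'
from h import *
o,_=delta(H+C*-.2086+np.array([0,0,.0266-.0185]))
im,d=ctrl.camera("scene");cv2.imwrite("pics/s3.png",cv2.resize(im[120:320,100:360,::-1],(780,600)))
r=ctrl.outline_of("scene","lid")[0];p=world("scene",d,r["region"])
x=(p-H)@C;y=(p-H)@np.array([-C[1],C[0],0])
# panel plane away from plate
s=(x>-.15)&(x<-.01)&(abs(y)>.07)&(abs(y)<.14)
A=np.c_[x[s],np.ones(s.sum())];k,res,_,_=np.linalg.lstsq(A,p[s,2],rcond=None);print("angle",np.arctan(-k[0]),"z at hinge",k[1],s.sum(),np.percentile(y,[1,99]))
w=(abs(y)<.04)&(x<-.132)&(x>-.158);print("plate proud",np.median(p[w,2]-(A.mean()*0+k[0]*x[w]+k[1])))
E
```

```text
t 10.8 pos [ 0.4293 -0.0628  0.1252] f [3.1 0.9 4.4] open 0.12 tool d mm [ 4.5 -1.   2.1] rot [-0.    0.01  0.03]
angle 0.04010649690565017 z at hinge 0.14013968260739465 3311 [-0.14568832  0.14779928]
plate proud 0.004957671408181985
```

Wrist z force has turned to +4.4 N, so the lid now rests on the catch. I release with a small opening and lift.

>>> apply_moves([
  {"jaw":0.25,"offset":[0,0,0],"rot":[0,0,0]},
  {"jaw":0.4,"offset":[0,0,0],"rot":[0,0,0]},
  {"jaw":0.4,"offset":[0,0,0],"rot":[0,0,0]},
  {"jaw":0.4,"offset":[0,0,-5],"rot":[0,0,0]},
  {"jaw":0.4,"offset":[0,0,-15],"rot":[0,0,0]},
])

```text
time_s: 11.52
eef_pos: [0.4287, -0.0626, 0.1451]
eef_rot: [-0.001, 0.799, 0.601, -0.001]
wrist_force: [0.5, 0.9, 0.6]
opening: 0.399
grasp_force: 0.0
```

>>> apply_moves([
  {"jaw":0.4,"offset":[0,0,-25],"rot":[0,0,0]},
  {"jaw":0.2,"offset":[0,0,-25],"rot":[0,0,0]},
  {"jaw":0,"offset":[0,0,-10],"rot":[0,0,0]},
  {"jaw":0,"offset":[0,20,0],"rot":[0,0,0]},
  {"jaw":0,"offset":[0,20,0],"rot":[0,0,0]},
])

```text
time_s: 12.15
eef_pos: [0.4682, -0.074, 0.2054]
eef_rot: [0.0, 0.799, 0.601, 0.0]
wrist_force: [1.3, -0.2, 0.1]
opening: -0.001
grasp_force: 0.0
```

```bash
cat > m.py <<'E'
from h import *
o,_=delta(H+C*-.1447+np.array([0,0,.0345+.005]))
im,d=ctrl.camera("scene");cv2.imwrite("pics/s4.png",cv2.resize(im[120:320,100:360,::-1],(780,600)))
for c in ["scene","top"]:
    if c=="top": im,d=ctrl.camera(c)
    p=world(c,d,d>0)
    x=(p-H)@C;y=(p-H)@np.array([-C[1],C[0],0])
    s=(x>-.15)&(x<-.01)&(abs(y)>.07)&(abs(y)<.14)&(p[:,2]>.12)&(p[:,2]<.165)
    k=np.polyfit(x[s],p[s,2],1);print(c,"angle",np.arctan(-k[0]).round(4),"z at hinge",k[1].round(4),s.sum())
    w=(abs(y)<.04)&(x<-.132)&(x>-.158)&(p[:,2]<.17);print("plate z",np.median(p[w,2]).round(4),"proud",np.median(p[w,2]-np.polyval(k,x[w])).round(4),w.sum())
    b=(abs(y)<.06)&(x<-.2)&(x>-.22)&(p[:,2]>.11)&(p[:,2]<.17);print("bar top",np.percentile(p[b,2],[50,95]).round(4) if b.any() else 0)
E
python3 m.py
```

```text
t 12.15 pos [ 0.4682 -0.074   0.2054] f [ 1.3 -0.2  0.1] open -0.0 tool d mm [ 4.5 22.4 50.9] rot [0.03 0.01 0.02]
scene angle 0.0389 z at hinge 0.1402 3324
plate z 0.1507 proud 0.0048 332
bar top [0.1413 0.1454]
top angle 0.0431 z at hinge 0.1393 2388
plate z 0.1502 proud 0.0046 171
bar top [0.1417 0.1442]
```

View pics/s4.png

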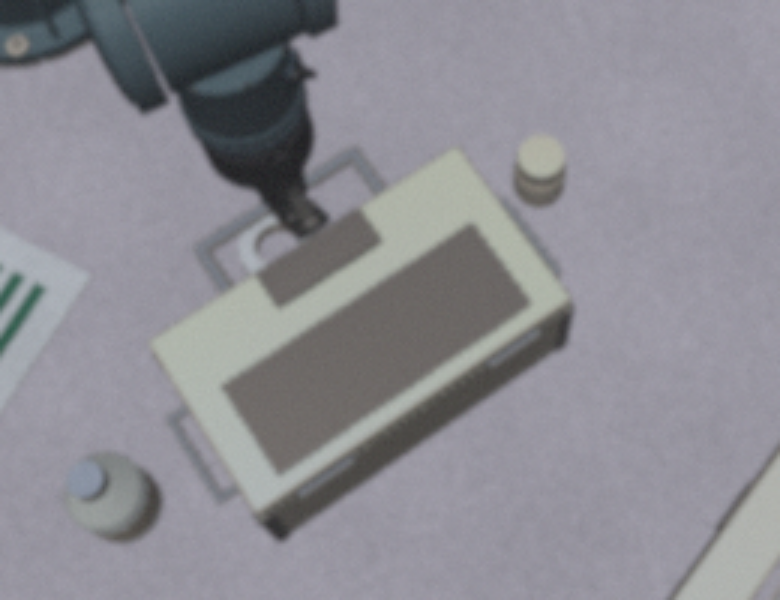

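The lid sits ajar with the hand clear of the bar; the plate is at crop (320,255), about 4.7 mm proud (top at about 0.150). The shut hand goes over the plate.

>>> apply_moves([
  {"jaw":0,"offset":[4,22,0],"rot":[0,0,0]},
  {"jaw":0,"offset":[0,0,15],"rot":[0,0,0]},
  {"jaw":0,"offset":[0,0,15],"rot":[0,0,0]},
  {"jaw":0,"offset":[0,0,10],"rot":[0,0,0]},
  {"jaw":0,"offset":[0,0,6],"rot":[0,0,0]},
])

```text
time_s: 12.88
eef_pos: [0.4891, -0.0758, 0.1579]
eef_rot: [-0.001, 0.799, 0.601, -0.0]
wrist_force: [-0.5, 0.7, -0.0]
opening: -0.001
grasp_force: 0.0
```

>>> apply_moves([
  {"jaw":0,"offset":[0,0,2],"rot":[0,0,0]},
  {"jaw":0,"offset":[0,0,1],"rot":[0,0,0]},
  {"jaw":0,"offset":[0,0,1],"rot":[0,0,0]},
  {"jaw":0,"offset":[0,0,1],"rot":[0,0,0]},
  {"jaw":0,"offset":[0,0,0.5],"rot":[0,0,0]},
])

```text
time_s: 13.5
eef_pos: [0.4901, -0.0762, 0.1536]
eef_rot: [0.0, 0.799, 0.601, 0.0]
wrist_force: [-0.4, -0.3, -0.3]
opening: -0.002
grasp_force: 0.0
```

>>> apply_moves([
  {"jaw":0,"offset":[0,0,0.6],"rot":[0,0,0]},
  {"jaw":0,"offset":[0,0,0.6],"rot":[0,0,0]},
  {"jaw":0,"offset":[0,0,0.6],"rot":[0,0,0]},
  {"jaw":0,"offset":[0,0,0.6],"rot":[0,0,0]},
  {"jaw":0,"offset":[0,0,0.6],"rot":[0,0,0]},
])

```text
time_s: 14.12
eef_pos: [0.49, -0.0761, 0.1512]
eef_rot: [0.0, 0.799, 0.601, -0.0]
wrist_force: [-4.4, 1.3, 10.0]
opening: -0.0
grasp_force: 4.5
```

>>> apply_moves([
  {"jaw":0,"offset":[0,0,0.4],"rot":[0,0,0]},
  {"jaw":0,"offset":[0,0,0.4],"rot":[0,0,0]},
  {"jaw":0,"offset":[0,0,0.4],"rot":[0,0,0]},
  {"jaw":0,"offset":[0,0,0.4],"rot":[0,0,0]},
  {"jaw":0,"offset":[0,0,0.4],"rot":[0,0,0]},
])

```text
time_s: 14.75
eef_pos: [0.49, -0.0761, 0.1484]
eef_rot: [-0.0, 0.799, 0.601, -0.0]
wrist_force: [0.4, 0.8, 0.8]
opening: 0.001
grasp_force: 0.0
```

The force dropped from 10 N to about 0, so the lid has snapped. I follow it down gently.

>>> apply_moves([
  {"jaw":0,"offset":[0,0,0.4],"rot":[0,0,0]},
  {"jaw":0,"offset":[0,0,0.4],"rot":[0,0,0]},
  {"jaw":0,"offset":[0,0,0.4],"rot":[0,0,0]},
  {"jaw":0,"offset":[0,0,0.4],"rot":[0,0,0]},
  {"jaw":0,"offset":[0,0,0],"rot":[0,0,0]},
])

```text
time_s: 15.38
eef_pos: [0.49, -0.0761, 0.1469]
eef_rot: [-0.0, 0.799, 0.601, -0.0]
wrist_force: [0.2, 0.2, -0.2]
opening: -0.003
grasp_force: 0.0
```

>>> apply_moves([
  {"jaw":0,"offset":[0,0,0.3],"rot":[0,0,0]},
  {"jaw":0,"offset":[0,0,0.3],"rot":[0,0,0]},
  {"jaw":0,"offset":[0,0,0.2],"rot":[0,0,0]},
  {"jaw":0,"offset":[0,0,0.2],"rot":[0,0,0]},
  {"jaw":0,"offset":[0,0,0],"rot":[0,0,0]},
])

```text
time_s: 16.0
eef_pos: [0.49, -0.0761, 0.1459]
eef_rot: [-0.0, 0.799, 0.601, -0.0]
wrist_force: [-0.9, -1.7, 0.6]
opening: -0.001
grasp_force: 0.0
```

>>> apply_moves([
  {"jaw":0,"offset":[0,0,0.2],"rot":[0,0,0]},
  {"jaw":0,"offset":[0,0,0.2],"rot":[0,0,0]},
  {"jaw":0,"offset":[0,0,0.2],"rot":[0,0,0]},
  {"jaw":0,"offset":[0,0,0.2],"rot":[0,0,0]},
  {"jaw":0,"offset":[0,0,0],"rot":[0,0,0]},
])

```text
time_s: 16.62
eef_pos: [0.49, -0.0761, 0.1451]
eef_rot: [-0.0, 0.799, 0.601, -0.0]
wrist_force: [0.4, -0.1, 0.4]
opening: 0.002
grasp_force: 0.0
```

>>> apply_moves([
  {"jaw":0,"offset":[0,0,0.2],"rot":[0,0,0]},
  {"jaw":0,"offset":[0,0,0.2],"rot":[0,0,0]},
  {"jaw":0,"offset":[0,0,0.2],"rot":[0,0,0]},
  {"jaw":0,"offset":[0,0,0.2],"rot":[0,0,0]},
  {"jaw":0,"offset":[0,0,0],"rot":[0,0,0]},
])

```text
time_s: 17.25
eef_pos: [0.49, -0.0761, 0.1443]
eef_rot: [0.0, 0.799, 0.601, 0.0]
wrist_force: [-0.7, 0.1, -0.3]
opening: -0.003
grasp_force: 0.0
```

>>> apply_moves([
  {"jaw":0,"offset":[0,0,0.2],"rot":[0,0,0]},
  {"jaw":0,"offset":[0,0,0.2],"rot":[0,0,0]},
  {"jaw":0,"offset":[0,0,0.2],"rot":[0,0,0]},
  {"jaw":0,"offset":[0,0,0.2],"rot":[0,0,0]},
  {"jaw":0,"offset":[0,0,0],"rot":[0,0,0]},
])

```text
time_s: 17.88
eef_pos: [0.49, -0.0761, 0.1438]
eef_rot: [0.0, 0.799, 0.601, -0.0]
wrist_force: [-1.9, 0.5, 6.0]
opening: -0.002
grasp_force: 2.5
```

>>> apply_moves([
  {"jaw":0,"offset":[0,0,0.1],"rot":[0,0,0]},
  {"jaw":0,"offset":[0,0,0.1],"rot":[0,0,0]},
  {"jaw":0,"offset":[0,0,0.1],"rot":[0,0,0]},
  {"jaw":0,"offset":[0,0,0],"rot":[0,0,0]},
  {"jaw":0,"offset":[0,0,0],"rot":[0,0,0]},
])

```text
time_s: 18.5
eef_pos: [0.4901, -0.0762, 0.1438]
eef_rot: [0.0, 0.799, 0.601, 0.0]
wrist_force: [-2.2, 1.6, 8.4]
opening: 0.002
grasp_force: 3.8
```

>>> apply_moves([
  {"jaw":0,"offset":[0,0,0.2],"rot":[0,0,0]},
  {"jaw":0,"offset":[0,0,0.2],"rot":[0,0,0]},
  {"jaw":0,"offset":[0,0,0.1],"rot":[0,0,0]},
  {"jaw":0,"offset":[0,0,0.1],"rot":[0,0,0]},
  {"jaw":0,"offset":[0,0,0],"rot":[0,0,0]},
])

```text
time_s: 19.12
eef_pos: [0.4901, -0.0761, 0.1438]
eef_rot: [0.0, 0.799, 0.601, 0.0]
wrist_force: [-5.0, 1.9, 12.7]
opening: -0.004
grasp_force: 6.1
```

>>> apply_moves([
  {"jaw":0,"offset":[0,0,0.3],"rot":[0,0,0]},
  {"jaw":0,"offset":[0,0,0.3],"rot":[0,0,0]},
  {"jaw":0,"offset":[0,0,0.3],"rot":[0,0,0]},
  {"jaw":0,"offset":[0,0,0.1],"rot":[0,0,0]},
  {"jaw":0,"offset":[0,0,0],"rot":[0,0,0]},
])

```text
time_s: 19.75
eef_pos: [0.4902, -0.0762, 0.1437]
eef_rot: [0.0, 0.799, 0.601, -0.0]
wrist_force: [-8.9, 2.9, 19.6]
opening: 0.0
grasp_force: 9.9
```

>>> apply_moves([
  {"jaw":0,"offset":[0,0,0],"rot":[0,0,0]},
  {"jaw":0,"offset":[0,0,0],"rot":[0,0,0]},
  {"jaw":0,"offset":[0,0,0],"rot":[0,0,0]},
  {"jaw":0,"offset":[0,0,0],"rot":[0,0,0]},
  {"jaw":0,"offset":[0,0,0],"rot":[0,0,0]},
])

```text
time_s: 20.38
eef_pos: [0.4902, -0.0762, 0.1437]
eef_rot: [0.0, 0.799, 0.601, -0.0]
wrist_force: [-8.5, 2.8, 19.1]
opening: -0.002
grasp_force: 9.9
```

>>> apply_moves([
  {"jaw":0,"offset":[0,0,0],"rot":[0,0,0]},
  {"jaw":0,"offset":[0,0,0],"rot":[0,0,0]},
  {"jaw":0,"offset":[0,0,0],"rot":[0,0,0]},
  {"jaw":0,"offset":[0,0,0],"rot":[0,0,0]},
  {"jaw":0,"offset":[0,0,0],"rot":[0,0,0]},
])

```text
time_s: 21.0
eef_pos: [0.4902, -0.0762, 0.1437]
eef_rot: [0.0, 0.799, 0.601, -0.0]
wrist_force: [-8.7, 2.9, 20.4]
opening: 0.0
grasp_force: 9.9
```

>>> apply_moves([
  {"jaw":0,"offset":[0,0,0],"rot":[0,0,0]},
  {"jaw":0,"offset":[0,0,0],"rot":[0,0,0]},
  {"jaw":0,"offset":[0,0,0],"rot":[0,0,0]},
  {"jaw":0,"offset":[0,0,0],"rot":[0,0,0]},
  {"jaw":0,"offset":[0,0,0],"rot":[0,0,0]},
])

```text
time_s: 21.62
eef_pos: [0.4902, -0.0762, 0.1437]
eef_rot: [0.0, 0.799, 0.601, -0.0]
wrist_force: [-8.1, 2.6, 19.4]
opening: -0.0
grasp_force: 9.9
```

>>> apply_moves([
  {"jaw":0,"offset":[0,0,0],"rot":[0,0,0]},
  {"jaw":0,"offset":[0,0,0],"rot":[0,0,0]},
  {"jaw":0,"offset":[0,0,0],"rot":[0,0,0]},
  {"jaw":0,"offset":[0,0,0],"rot":[0,0,0]},
  {"jaw":0,"offset":[0,0,0],"rot":[0,0,0]},
])

```text
time_s: 22.25
eef_pos: [0.4902, -0.0762, 0.1437]
eef_rot: [0.0, 0.799, 0.601, -0.0]
wrist_force: [-8.6, 3.1, 20.4]
opening: 0.004
grasp_force: 9.9
```

>>> apply_moves([
  {"jaw":0,"offset":[0,0,-0.8],"rot":[0,0,0]},
  {"jaw":0,"offset":[0,0,-1],"rot":[0,0,0]},
  {"jaw":0,"offset":[0,0,-3],"rot":[0,0,0]},
  {"jaw":0,"offset":[0,0,-20],"rot":[0,0,0]},
  {"jaw":0,"offset":[0,0,-40],"rot":[0,0,0]},
])

```text
time_s: 22.88
eef_pos: [0.4887, -0.0757, 0.2051]
eef_rot: [-0.002, 0.799, 0.601, -0.001]
wrist_force: [0.7, 0.0, -0.4]
opening: 0.002
grasp_force: 0.0
```

```bash
sed -i 's/s4.png/s5.png/' m.py; python3 m.py
```

```text
t 22.875 pos [ 0.4887 -0.0757  0.2051] f [ 0.7  0.  -0.4] open 0.0 tool d mm [ 0.4  2.5 50.6] rot [-0.25 -0.03  0.01]
scene angle -0.0109 z at hinge 0.14 3245
plate z 0.1431 proud 0.0047 230
bar top [0.1307 0.134 ]
top angle -0.0085 z at hinge 0.1393 1978
plate z 0.1428 proud 0.0046 142
bar top [0.1308 0.1334]
```

View pics/s5.png

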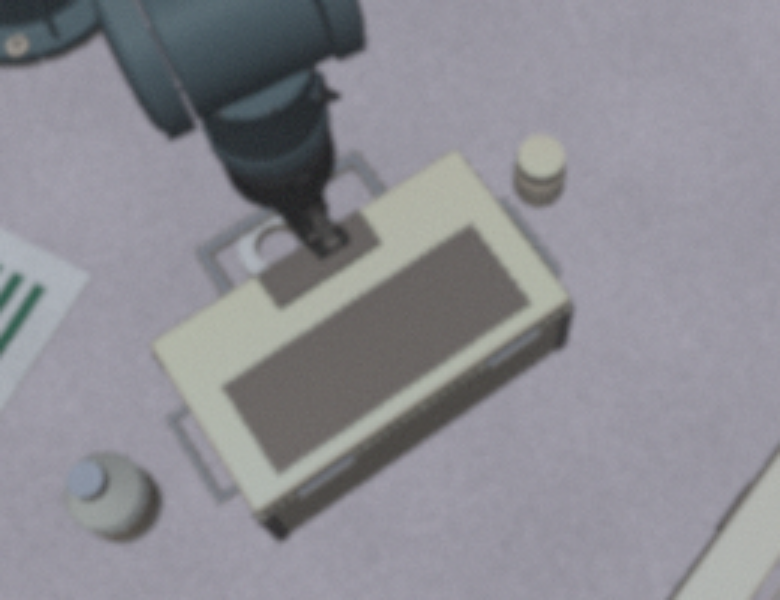

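The lid is flat: angle about 0 (it was 0.04–0.05 by the same measure) and bar top at 0.133, as it should be when shut. The hand is clear, and the bottle, jar and tape have not moved.

```bash
python3 -c "
from bench import ctrl
print(ctrl.hand_in())"
```

```text
the job is handed in; nothing more can be done
None
```

The lid was lowered under control, snapped shut and held with about 20 N on the push plate for about 2.5 s (22 N at most in the readings). The hand then let go with the lid fully shut and the bottle, jar and tape roll unmoved, and the job was handed in at about 23 s.

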